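Knock the purple stopper home

TASK

Take the upright mallet by its handle and, with a brisk downward knock of its flat face, drive the purple stopper fully home into its bottle. Then stand the mallet upright on its blue pad again and let go of it. Leave the yellow stopper as it is, and do not push on the purple bottle or its stopper with the gripper itself.

Things in the scene. Friction and masses are not known exactly. Their poses are not given: they have to be found in the camera images.
- mallet: Palm mallet standing upright on its striking face. White nylon head with a black band, a cylinder 50 mm in diameter and 42 mm high, below; on it a straight wooden handle 26 mm in diameter, up to 135 mm above the face. 0.3 kg. Origin: centre of the flat striking face (the underside); z runs up along the handle. It is round, so its yaw does not matter. At the start it stands on the blue pad.
- rest_pad: Blue square pad, 110 x 110 x 6 mm, fixed to the bench: the mallet's resting place. Origin: centre of its underside, at bench height; its top is 6 mm higher.
- purple_bottle: Small glass bottle clamped in a grey holder block (64 x 64 x 30 mm) that is fixed to the bench, with a PURPLE stopper on top (round head 26 mm in diameter, 10 mm thick). Origin: centre of the block's underside, at bench height; the stopper is on the vertical axis above it. The stopper's flat top is 82 mm above the origin minus the value of joint purple_stopper (so 70 mm when home). A like bottle with a white stopper, already home, stands nearby and needs nothing.
- purple_stopper (a joint): How far the purple stopper is pushed down, in m: 0 to 0.003 at the start, 0.012 fully home (hard stop). It is sprung and tight: pushing it down takes about 7 N at first and 9 N at the end, and it then stays where it was driven.
- yellow_bottle: A bottle and holder block just like the purple one, but with a YELLOW (amber) stopper; to be left alone. Origin as for the purple bottle. The three bottles stand at least 85 mm apart, centre to centre.
- yellow_stopper (a joint): How far the yellow stopper is pushed down, in m; it behaves like the purple one.
Not all that is in view belongs to the job. There is more than one size of the rest_pad; the one meant has the size given above.

How it is judged:
By the outcome, as a careful person would: the job done as asked, in the order asked, and still so for the second after the job is handed in, with the robot touching nothing.
It also fails if it takes over 48 s, if anything falls off the work surface, if the arm or the gripper's body presses on something with over 40 N, if the wrist force passes 120 N, or if a joint passes its speed limit or range.

ROBOT

A 6-joint arm with a two-finger parallel gripper is mounted at the origin on the work surface. World frame = base frame: x ahead of the robot, y to its left, z up, the work surface at z = 0. Lengths are in m, angles in rad, forces in N, time in s.
With the tool pointing down it reaches from about 0.4 to 0.825 m from the base axis. Payload 7 kg.
Tool frame: the origin (TCP) lies at the very end of the fingers, on their centre line; the grasp point (between the pads) lies 19 mm behind it (env.hold_point_z is the distance from the TCP to the grasp point, in m); z points along the fingers, y is the line along which they close (so a half turn about z gives the same grasp; the last joint's range is limited). The gripper opens to 88 mm and grips with 3 to 60 N. Pads are 19 mm wide; open, the fingers measure 130 mm over their backs; the gripper's body (78 mm by 193 mm) begins 47 mm behind the grasp point.
Start: joints at [-0.872, 0.359, 0.012, 0, -1.224, -0.288], TCP at [0.27, -0.619, 0.192] pointing down, gripper open.
Joint ranges: [-3.07, 3.07], [-1.43, 2.12], [-1.02, 1.25], [-3.03, 1.67], [-3.05, -0], [-3.03, 3.03]. Speed limits (rad/s): [2.39, 2.39, 3.01, 3.14, 3.14, 3.14].

INTERFACE

Orientations are given as a unit quaternion [w, x, y, z].
In Python, from plant import env, solver, eyes, nets gives the robot as it stands. The module is installed in compiled form; this text tells all that it offers. Calls block until the motion is done:
- env.move_to(position, orientation): joint-space move of the TCP to a pose.
- env.line_to(position, rotation=None, rate=0.15): straight line of the TCP; rotation=None keeps the orientation; rate is the mean speed in m/s.
- env.movej(angles): joint-space move.
- env.gripper_to(opening, grasp_force=None): finger opening in m; grasp_force is the grip in N (None keeps the last); returns when the fingers have stopped.
- env.dwell(seconds).
- solver.inverse_kinematics(position, orientation): joint angles nearest the present ones, or None.
- eyes.get_image(name): name is "scene" or "top" or "wrist"; returns a dict with "frame" (480x640x3 uint8, blue, green, red), "depth" (480x640 float32, m along the optical axis (not along the pixel's ray), 0 where there is no reading), "mtx" (3x3 intrinsics, pixels), "rvec" (rotation vector, rad) and "tvec" (3), from world to camera coordinates, as OpenCV has them; the wrist camera has in their place "tool_from_camera" (4x4, takes a point from camera to tool coordinates, whose origin is the TCP and whose axes are the flange's). Camera axes: x right, y down, z forward; pixel columns grow to the right and rows downward; lengths in m; the calibration is good to about 2 mm. A picture is of the moment at which its call begins: read the wrist's pose just before it.
A pose or a line that the arm cannot do raises env.PlanningError and nothing moves.
- env.finish_job(): hands the job in; it is judged then, once.
Trained networks look in a picture, given as the dict that the camera call returned (one of the last four; its "shot" number tells which), for a name from the list of things; names that differ only in an ending like _2 or _b are one class to them, and where a whole thing is asked for, a point or a joint stands for the part that bears it (a point fixed in the world has none). Each returns a list of dicts, best first, with "confidence" (0 to 1); they miss things now and then, are a little off and sometimes report something else, mostly with a low value. They report only what shows in the picture. A call takes as long as a camera call. They do not tell look-alikes from the thing itself.
- nets.spot_in(thing, picture): "xy" ([column, row] in pixels, amid what is visible of it).
- nets.spot_point(thing, picture): "xy" ([column, row] in pixels: a listed point, or the origin of a listed thing).
Readings, each from a call of its own:
- env.read_time(): time.
- env.read_joint_pos(): joint angles.
- env.read_qd(): joint speeds.
- env.read_effort(): joint torques, N m.
- env.read_tool_pos(): TCP position.
- env.read_tcp_rot(): TCP orientation.
- env.read_wrist_force(): force on the tool from outside, world axes, zero at the start.
- env.read_moment(): the same for the moment, N m.
- env.read_finger_gap(): finger opening in m.
- env.read_grip_force(): force on a finger pad.
Only numpy, scipy, OpenCV 4.12 (cv2) and the standard library are available. Lean on these libraries where they do the work, as an engineer would, in place of code of your own. Each camera call takes 0.05 s, during which the arm holds its last target. There are 200 camera calls.

## Working session

There is one attempt and no reset: what is moved stays moved. The work goes in short steps, each a Python script; the robot and the scene stay as the last script left them, time stands still between calls to the robot, and variables do not carry over. Pictures are saved under pics/ and viewed, at most 10 in all, crops included, and the job is handed in when it is done.

```bash
mkdir -p pics
cat > h.py <<'E'
import numpy as np, cv2
from plant import env, solver, eyes, nets
def world(p,u,v,z=None,T=None):
    """pixel -> world: by depth, or on plane z"""
    K=p["mtx"]
    if T is None:
        R,_=cv2.Rodrigues(np.array(p["rvec"],float)); t=np.array(p["tvec"],float).ravel()
        A=R.T; c=-R.T@t
    else: A=T[:3,:3]; c=T[:3,3]
    d=A@np.linalg.inv(K)@np.array([u,v,1.])
    if z is None: return c+d*p["depth"][int(round(v)),int(round(u))]
    return c+d*(z-c[2])/d[2]
E
python3 - <<'E'
from h import *
for n in ("scene","top"):
    p=eyes.get_image(n); cv2.imwrite(f"pics/{n}.png",p["frame"])
    for t in ("mallet","rest_pad","purple_bottle","yellow_bottle","purple_stopper","yellow_stopper"):
        print(n,t,[(np.round(r["xy"]).tolist(),round(r["confidence"],2),np.round(world(p,*r["xy"]),3).tolist()) for r in nets.spot_in(t,p)[:4]])
print(env.read_time(), env.read_tcp_rot(), env.hold_point_z)
E
```

```text
scene mallet [([228.0, 261.0], 0.57, [0.502, -0.175, 0.071])]
scene rest_pad [([233.0, 166.0], 0.84, [0.194, -0.323, 0.008]), ([239.0, 276.0], 0.66, [0.496, -0.16, 0.01])]
scene purple_bottle [([309.0, 295.0], 0.66, [0.505, 0.011, 0.048])]
scene yellow_bottle [([402.0, 353.0], 0.55, [0.561, 0.226, 0.05])]
scene purple_stopper [([313.0, 276.0], 0.62, [0.479, 0.009, 0.084])]
scene yellow_stopper [([414.0, 341.0], 0.64, [0.544, 0.24, 0.078]), ([228.0, 261.0], 0.36, [0.503, -0.174, 0.07])]
top mallet [([388.0, 176.0], 0.49, [0.488, -0.189, 0.139])]
top rest_pad [([396.0, 182.0], 0.6, [0.515, -0.222, 0.009])]
top purple_bottle []
top yellow_bottle [([204.0, 172.0], 0.66, [0.536, 0.221, 0.049])]
top purple_stopper [([296.0, 189.0], 0.61, [0.482, 0.01, 0.081])]
top yellow_stopper [([198.0, 163.0], 0.64, [0.546, 0.227, 0.085])]
0.7 [ 3.45255061e-05 -2.03932943e-01  9.78984859e-01 -1.78207596e-05] 0.0188
```

View pics/scene.png

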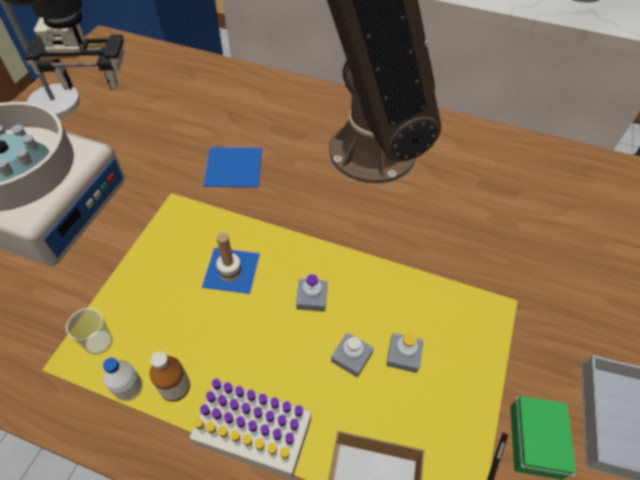

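View pics/top.png

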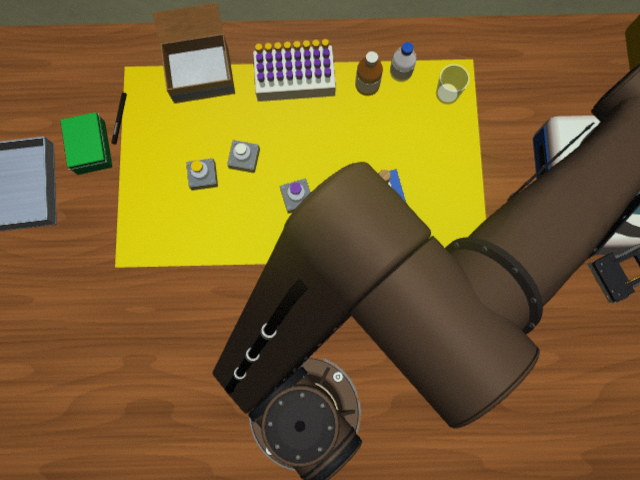

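The scene picture shows two blue pads. One is at (233,166), off the mat, empty and larger. The other is at (232,271), with the mallet standing on it. The bottles are purple at (312,285), white at (352,350) and yellow at (405,348). I'll move to look closer and check the pad's size in a wrist picture.

```bash
cat >> h.py <<'E'
Q=np.array([0,-0.2039,0.979,0]); Q/=np.linalg.norm(Q)
def wristpic(name):
    from scipy.spatial.transform import Rotation as Ro
    q=env.read_tcp_rot(); W=np.eye(4); W[:3,:3]=Ro.from_quat([q[1],q[2],q[3],q[0]]).as_matrix(); W[:3,3]=env.read_tool_pos()
    p=eyes.get_image("wrist"); cv2.imwrite(f"pics/{name}.png",p["frame"])
    return p, W@np.array(p["tool_from_camera"])
E
python3 - <<'E'
from h import *
x,y,_=env.read_tool_pos()
env.line_to([x,y,0.30],rate=0.25)
env.move_to([0.47,-0.18,0.30],Q)
p,T=wristpic("w1"); print(np.round(p["tool_from_camera"],3).tolist())
for t in ("mallet","rest_pad","purple_stopper"):
    print(t,[(np.round(r["xy"]).tolist(),round(r["confidence"],2),np.round(world(p,*r["xy"],T=T),3).tolist()) for r in nets.spot_in(t,p)[:4]])
s=eyes.get_image("scene"); 
cv2.imwrite("pics/crop.png",np.hstack([cv2.resize(s["frame"][150:310,180:340],(480,480),interpolation=2),]))
# blue areas, measured in scene on the bench plane
m=cv2.inRange(s["frame"],(110,30,0),(255,130,60)); n,l,st,c=cv2.connectedComponentsWithStats(m)
for i in range(1,n):
    if st[i,4]>300:
        q=np.argwhere(l==i)[:,::-1]; w=np.array([world(s,*a,z=0.006)[:2] for a in q],np.float32)
        print(st[i].tolist(),cv2.minAreaRect(w))
print(env.read_time())
np.savez("w1.npz",depth=p["depth"],frame=p["frame"],mtx=p["mtx"],T=T)
E
```

```text
[[0.001, -0.957, -0.289, 0.079], [1.0, 0.001, 0.0, -0.0], [0.0, -0.289, 0.957, -0.191], [0.0, 0.0, 0.0, 1.0]]
mallet [([314.0, 215.0], 0.89, [0.479, -0.185, 0.122])]
rest_pad [([319.0, 185.0], 0.6, [0.465, -0.187, 0.004])]
purple_stopper [([454.0, 271.0], 0.64, [0.486, 0.006, 0.079])]
[205, 148, 56, 38, 1753] ((0.19130732119083405, -0.32498663663864136), (0.1352097988128662, 0.13507269322872162), 21.3590087890625)
[204, 250, 54, 42, 996] ((0.48549705743789673, -0.18540741503238678), (0.1011202484369278, 0.1007993221282959), 12.945389747619629)
3.2917
```

View pics/w1.png

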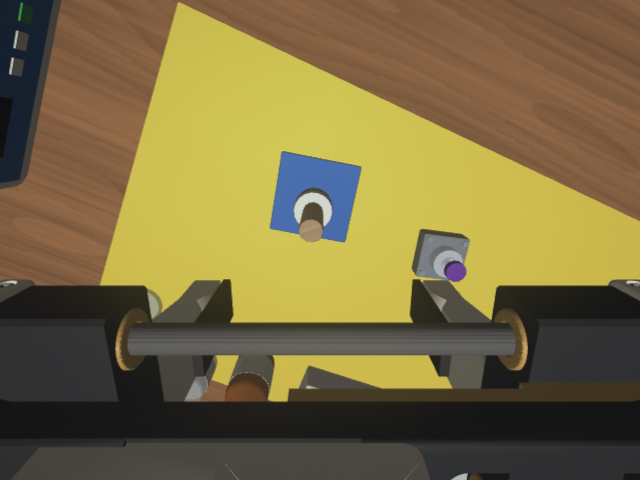

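View pics/crop.png

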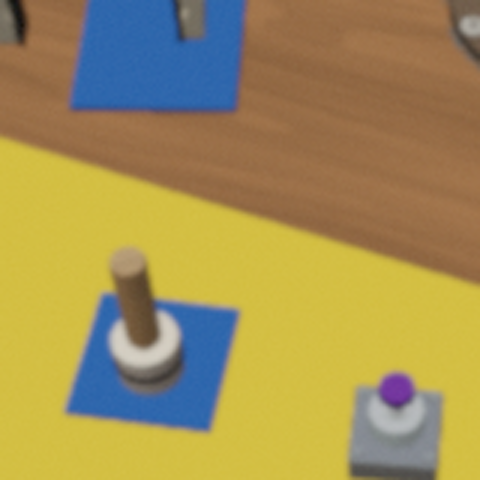

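The pad under the mallet measures about 105 mm and the other about 137 mm, so the mallet's pad, at scene (232,271), is the one meant. In the wrist picture the handle top is at (311,231) and the purple stopper at (455,271). Next I'll locate both more exactly and grasp the handle.

Run:
```python
from h import *
d=dict(np.load("w1.npz")); T=d["T"]; f=d["frame"]
def pts(mask): return np.array([world(d,u,v,T=T) for v,u in np.argwhere(mask)])
b=np.zeros((480,640),bool); b[180:250,290:335]=1
P=pts(b&(d["depth"]>0)); P=P[(P[:,2]>0.13)&(P[:,2]<.16)]
print("handle top",len(P),P.mean(0),P.min(0),P.max(0)); h=P.mean(0)
hc,_=cv2.minEnclosingCircle(P[:,:2].astype(np.float32)); print(hc,_)
m=cv2.inRange(f,(80,0,60),(255,70,180))>0; m[:240]=0; m[290:]=0; m[:,:430]=0; m[:,480:]=0
P=pts(m&(d["depth"]>0)); z=np.percentile(P[:,2],80); P=P[P[:,2]>z-.004]; 
c,r=cv2.minEnclosingCircle(P[:,:2].astype(np.float32)); print("stopper",len(P),P.mean(0),c,r,z)
m=cv2.inRange(f,(100,30,0),(255,130,90)); m[:140]=0; m[:,:260]=0;m[:,380:]=0;m[250:]=0
w=np.array([world(d,u,v,z=.006,T=T)[:2] for v,u in np.argwhere(m>0)],np.float32); print("pad",cv2.minAreaRect(w))
x,y=hc
env.move_to([x,y,0.19],Q)
env.line_to([x,y,0.088],rate=0.12)
env.gripper_to(0.0,60)
print(env.read_finger_gap(),env.read_grip_force(),env.read_tool_pos(),env.read_wrist_force(),env.read_time())
p=eyes.get_image("scene"); cv2.imwrite("pics/g.png",cv2.resize(p["frame"][180:320,160:340],(720,560)))
```

```text
handle top 492 [ 0.49085458 -0.183296    0.13871771] [ 0.47934985 -0.19557262  0.13012261] [ 0.5043436  -0.17003652  0.14170826]
(0.4920490086078644, -0.18287834525108337) 0.012959982268512249
stopper 275 [0.48519175 0.0083625  0.07944241] (0.4851618707180023, 0.009191474877297878) 0.012449436821043491 0.0801831940915678
pad ((0.48350855708122253, -0.1859065592288971), (0.1084723174571991, 0.10762293636798859), 12.702113151550293)
0.024477759680095655 59.999821186065674 [ 0.49203932 -0.18291154  0.08797911] [-0.23148018  0.01149008 -0.64296997] 5.8333
```

View pics/g.png

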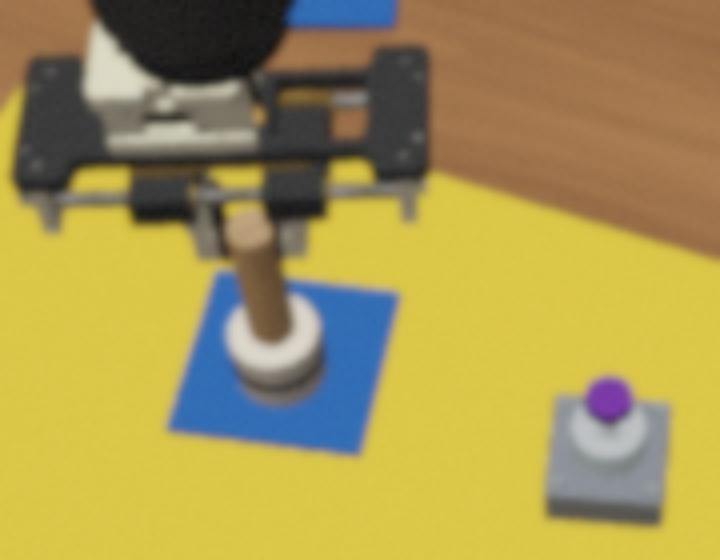

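The fingers close on the handle, but it looks as if they may sit behind its centre line, and the gap is 24.5 mm where 26 is expected. I'll check this before lifting.

Run:
```python
from h import *
p,T=wristpic("w2"); s=eyes.get_image("scene")
tcp=np.array(env.read_tool_pos())
pr=lambda X: cv2.projectPoints(np.array([X],float),np.array(s["rvec"],float),np.array(s["tvec"],float),s["mtx"],None)[0].ravel()
im=cv2.resize(s["frame"][180:320,160:340],(720,560),interpolation=2)
for dz,c in ((0,(0,0,255)),(.0188,(0,255,0)),(.053,(255,0,255))):
    u=(pr(tcp+[0,0,dz])-[160,180])*4; print(dz,u); cv2.circle(im,tuple(int(a) for a in u),4,c,-1)
cv2.imwrite("pics/g2.png",np.hstack([im[100:460,:400],cv2.resize(p["frame"][:,100:540],(396,360))]))
```

```text
0 [263.6019284  285.47315628]
0.0188 [258.9560314  264.69621377]
0.053 [250.15268911 225.3267364 ]
```

View pics/g2.png

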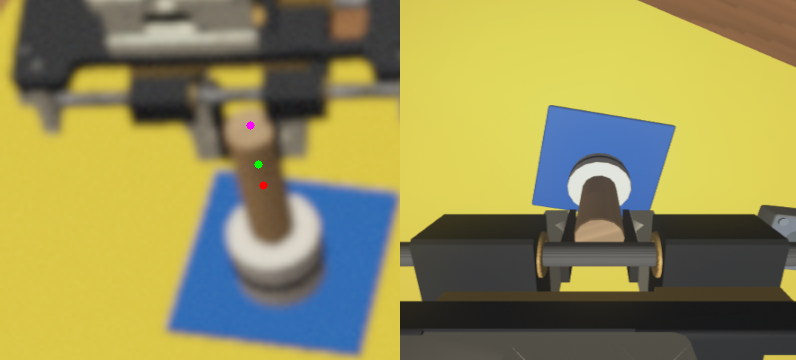

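Run:
```python
from h import *
d=dict(np.load("w1.npz")); T=d["T"]
W=[0.47,-0.18,0.30]; 
for b in ((200,232,278,330),(410,442,278,330)):
    P=np.array([world(d,u,v,T=T)-W for v in range(b[2],b[3]) for u in range(b[0],b[1]) if 0<d["depth"][v,u]<.3])
    ex=np.array([-.917,-.4]); ey=np.array([-.4,.917]); 
    print(len(P),"lowest z (rel TCP)",np.percentile(P[:,2],[0,1,5]),"x",np.percentile(P[:,:2]@ex,[1,50,99]),"y",np.percentile(P[:,:2]@ey,[1,99]))
print(d["mtx"][0,0])
```

```text
1591 lowest z (rel TCP) [0.03168378 0.03350346 0.03636752] x [-0.00601859  0.01063167  0.03327992] y [-0.05578595 -0.02364046]
1532 lowest z (rel TCP) [0.030867   0.03319629 0.03533839] x [-0.00685677  0.01052291  0.03329776] y [0.02172583 0.05362984]
354.4907765457983
```

The visible fingertips end about 25 mm above the nominal TCP, but the grip is centred on the handle and reads 60 N. I'll lift, carry it over the stopper and check that it hangs straight.

Run:
```python
from h import *
x,y,z=env.read_tool_pos()
env.line_to([x,y,0.212],rate=0.15)
env.line_to([0.485,0.009,0.212],rate=0.2)
print(env.read_finger_gap(),env.read_tool_pos(),env.read_wrist_force(),env.read_moment(),env.read_time())
p,T=wristpic("w3"); s=eyes.get_image("scene")
cv2.imwrite("pics/c3.png",np.hstack([cv2.resize(s["frame"][200:320,240:373],(399,360),interpolation=2),cv2.resize(p["frame"][:,100:540],(396,360))]))
```

```text
0.024473733074167257 [0.48483724 0.00843539 0.21178756] [ 0.61111976 -1.13315538 -2.71717812] [-4.36808793e-02  2.49564547e-04 -5.71141517e-06] 8.0667
```

View pics/c3.png

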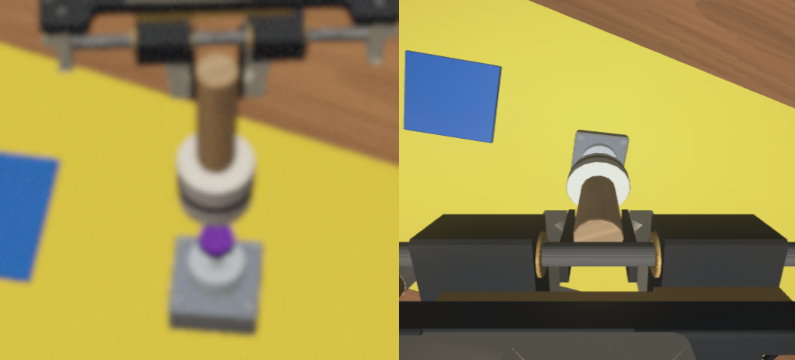

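The mallet hangs straight at crop (215,130), directly above the purple stopper at (215,240). Now the knock.

Run:
```python
from h import *
x,y,z=env.read_tool_pos()
env.line_to([0.485,0.009,0.150],rate=0.28)
print(env.read_tool_pos(),env.read_wrist_force(),env.read_finger_gap())
env.line_to([0.485,0.009,0.212],rate=0.2)
print(env.read_tool_pos(),env.read_wrist_force(),env.read_time())
p,T=wristpic("w4"); s=eyes.get_image("scene")
pr=lambda X: cv2.projectPoints(np.array([X],float),np.array(s["rvec"],float),np.array(s["tvec"],float),s["mtx"],None)[0].ravel()
im=cv2.resize(s["frame"][200:320,240:373],(399,360),interpolation=2)
m=cv2.inRange(s["frame"],(80,0,60),(255,90,180)); m[:240]=0; m[310:]=0; m[:,:290]=0; m[:,330:]=0
P=np.array([world(s,u,v) for v,u in np.argwhere(m>0)]); print("stopper z",np.percentile(P[:,2],[50,80,95]),len(P))
cv2.imwrite("pics/c4.png",np.hstack([im,cv2.resize(p["frame"][:,100:540],(396,360))]))
```

```text
[0.48700312 0.00834968 0.15114378] [ 2.18907103 -0.99425878  2.10360983] 0.02486684741831766
[0.48468872 0.00877672 0.21197131] [-1.42929083  0.76470253 -3.13867027] 9.0
stopper z [0.06996892 0.07175568 0.07358227] 119
```

View pics/c4.png

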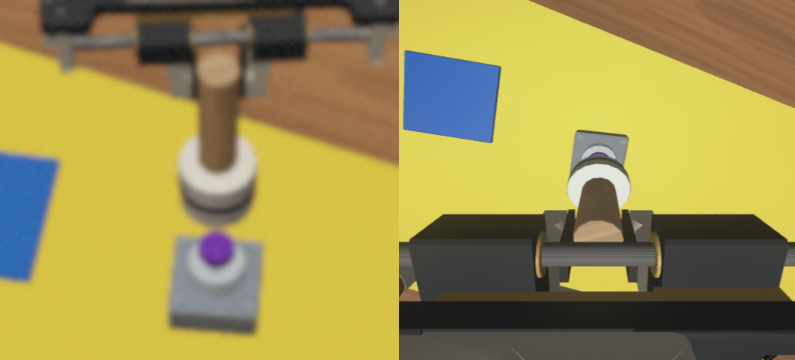

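The stopper has gone down: its top reads about 70–72 mm. The contact force I read afterwards doesn't prove it reached the hard stop, so I'll knock once more, slightly deeper, and read the force while still in contact.

Run:
```python
from h import *
env.line_to([0.485,0.009,0.147],rate=0.28)
for i in range(3):
    print(env.read_tool_pos()[2],env.read_wrist_force()[2]); env.dwell(0.1)
env.line_to([0.485,0.009,0.212],rate=0.2)
s=eyes.get_image("scene"); p,T=wristpic("w5")
m=cv2.inRange(s["frame"],(80,0,60),(255,90,180)); m[:240]=0; m[310:]=0; m[:,:290]=0; m[:,330:]=0
P=np.array([world(s,u,v) for v,u in np.argwhere(m>0)]); print("stopper z",np.percentile(P[:,2],[50,80,95]),len(P))
b=np.zeros((480,640),bool); b[280:330,300:345]=1
P=np.array([world(p,u,v,T=T) for v,u in np.argwhere(b&(p["depth"]>0))]); print("handle top rel TCP",np.percentile(P[:,2],[50,90,99])-env.read_tool_pos()[2])
print(env.read_finger_gap(),env.read_time())
```

```text
0.14694364353513018 2.814843765970756
0.14697456572830836 1.596936898438084
0.14699667685368736 1.9416711125440087
stopper z [0.07011617 0.07211677 0.15120142] 116
handle top rel TCP [0.05570578 0.1127821  0.1146742 ]
0.024458955472806364 10.3583
```

Run:
```python
from h import *
s=eyes.get_image("scene"); p,T=wristpic("w6"); tz=env.read_tool_pos()[2]
print("handle top rel", [round(world(p,u,v,T=T)[2]-tz,4) for u,v in ((321,302),(315,309),(321,309),(327,309),(321,313))])
a,b=[cv2.cvtColor(cv2.imread(f"pics/{n}.png"),6)[180:320,290:360].astype(np.float32) for n in ("w3","w6")]
print("head shift w3->w6", cv2.phaseCorrelate(a[:70],b[:70]), "mean diff",[np.abs(a-b)[r:r+20].mean().round(1) for r in range(0,140,20)])
pr=lambda X: cv2.projectPoints(np.array([X],float),np.array(s["rvec"],float),np.array(s["tvec"],float),s["mtx"],None)[0].ravel()
# top-most rim height: white (home) vs purple, from blob centres in the image
for nm,z in (("purple",(0.485,0.009)),):
    print("expected top centre px home/2mm up/start",pr([*z,.070]),pr([*z,.072]),pr([*z,.081]))
f=s["frame"]; D=s["depth"]
def top(u0,v0):
    P=np.array([world(s,u,v) for v in range(v0-9,v0+7) for u in range(u0-9,u0+9)]); return np.sort(P[:,2])
for n,(u,v) in {"purple":(312,282),"white":(354,344)}.items():
    z=top(u,v); z=z[z<.1]; print(n,np.round(z[[-40,-60,-80,-100,-120]],4))
cv2.imwrite("pics/c6.png",np.hstack([cv2.resize(p["frame"][180:330,270:370],(400,600),interpolation=2),cv2.resize(f[255:375,295:375],(400,600),interpolation=2)]))
```

```text
handle top rel [np.float64(0.0558), np.float64(0.0564), np.float64(0.0557), np.float64(0.0556), np.float64(0.0555)]
head shift w3->w6 ((-0.864295805682076, 0.4602879883524551), 0.2745188272293703) mean diff [np.float32(9.2), np.float32(28.4), np.float32(42.8), np.float32(14.8), np.float32(6.0), np.float32(15.0), np.float32(16.4)]
expected top centre px home/2mm up/start [311.88492641 281.32916916] [311.89293359 280.81905812] [311.92927316 278.50398419]
purple [0.0718 0.071  0.0702 0.0685 0.0637]
white [0.0719 0.0715 0.0708 0.0698 0.0689]
```

View pics/c6.png

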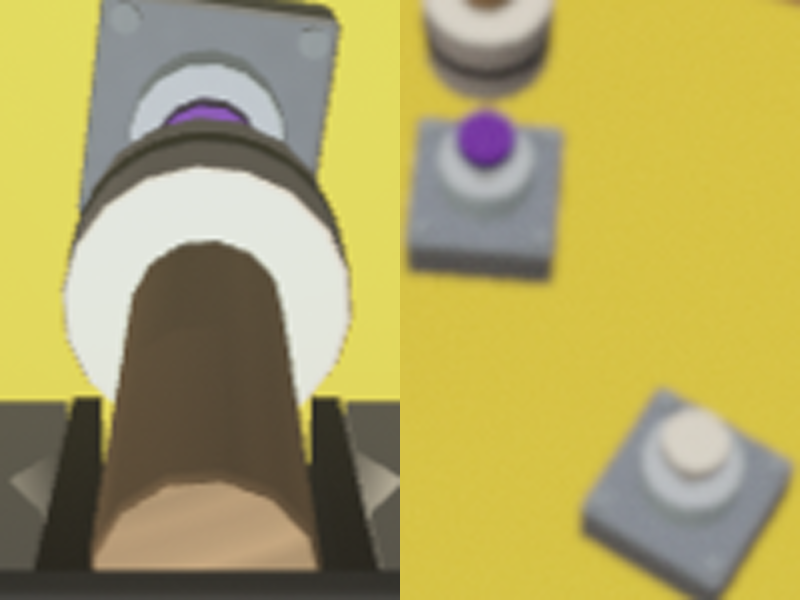

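The handle has slipped about 3–5 mm up in the grip, which is what bottoming on the hard stop would do. The purple stopper at crop (485,138) reads level with the white one, which is home. So it's driven in, and I'll return the mallet, lowering until it touches the pad.

Run:
```python
from h import *
X,Y=0.487,-0.185
env.line_to([X,Y,0.212],rate=0.2)
env.line_to([X,Y,0.095],rate=0.12); env.dwell(0.3)
f0=env.read_wrist_force()[2]; z=0.095
print(f0)
while z>0.080:
    z-=0.001; env.line_to([X,Y,z],rate=0.02); env.dwell(0.05)
    f=env.read_wrist_force()[2]
    if f-f0>2.5: break
print(z,f,env.read_moment())
env.gripper_to(0.05); env.dwell(0.3); env.gripper_to(0.088)
env.line_to([X,Y,0.22],rate=0.12); env.dwell(0.5)
p,T=wristpic("w7"); s=eyes.get_image("scene")
for t in ("mallet",): print([(r["xy"],r["confidence"],world(p,*r["xy"],T=T)) for r in nets.spot_in(t,p)[:2]])
cv2.imwrite("pics/c7.png",np.hstack([cv2.resize(s["frame"][200:320,190:323],(399,360),interpolation=2),cv2.resize(p["frame"][:,100:540],(396,360))]))
print(env.read_time())
```

```text
-2.785602340565247
0.08299999999999999 0.06373291730500913 [ 0.09988889 -0.08951325  0.02585509]
[([318.6, 215.7], 0.6, array([ 0.48013193, -0.19068666,  0.11213317]))]
20.3333
```

View pics/c7.png

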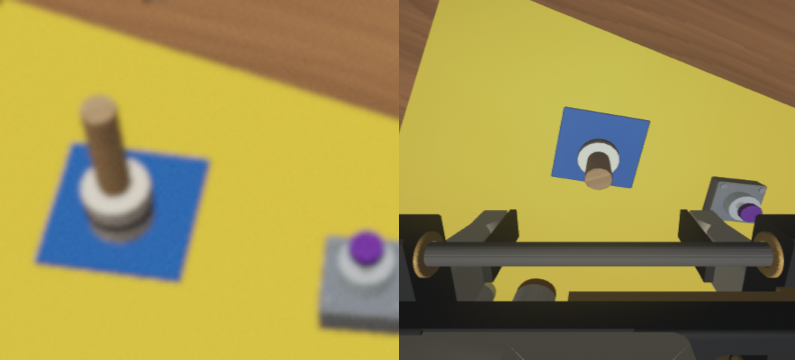

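The mallet stands upright on its pad and is released. It touched down at TCP height 0.083, which means 5 mm of slip. That puts the face at exactly 0.070 m at the bottom of the knock, the height of the stopper when home.

```bash
python3 -c "
from h import *
print(env.finish_job())"
```

```text
the job is handed in; nothing more can be done
None
```

The job is handed in at about 20 s: the purple stopper is driven home (it took two knocks), the mallet stands upright and released on its blue pad, and the yellow stopper was left alone.

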